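Hook down the paint tin in its clamp stand

TASK

Secure the paint tin in its clamp stand: press the sprung plunger so that its hook drops, swing the arm until the hook has passed under the tin's cross post and its shank just meets the post, then ease the plunger up so that the spring holds the post in the hook, and let go. Be gentle: do not shove or lift the tin with the hook or touch it with the robot, do not let the plunger snap up, and leave the cup, mouse and colour chips alone.

Things in the scene. Friction and masses are not known exactly. Their poses are not given: they have to be found in the camera images.
- hinge (a point): On the upright axis of the swing arm, atop the stand's round column (38 mm hub, its cap 194 mm above the bench); the point is 173 mm above the bench, mid-height of the arm. Its x axis points along the arm to the plunger, 130 mm away. The arm is a level grey bar 14 mm wide, 12 mm high.
- swing (a joint): Angle of the swing arm about the upright axis, rad, 0 to 1.35. It grows anticlockwise seen from above, which carries the plunger towards the tin's post (met somewhere from 0.68 to 1.02). It turns freely and stays where it is left.
- knob (a point): Centre of the top face of the plunger's black knob, an upright cylinder 28 mm across, 24 mm high, top 236 mm above the bench when up. Its underside is then 28 mm above the steel sleeve (20 mm across) at the arm's end in which the plunger slides. Grip it round its sides from above, or press it from above.
- plunger (a joint): How far the plunger is pressed, m: 0 up, 0.022 at its stop. The spring pushes up with 3 N at 0, 5.5 N at 0.008, 9 N at 0.0185. The hook's lip passes below the post from 0.015 to the stop. With the post lying in the hook it rests at about 0.008; at about 0.015 the lip is only jammed under the post; at 0 nothing is caught.
- hook: Steel J hook, the lower end of the plunger; origin on the plunger's axis, at bench height when up; x points away from the column, y the way the arm swings as joint swing grows. Round shank 8 mm thick on the axis; foot 6 mm wide, 5 mm thick, runs along +y, its top at z 144 mm; lip at y 14 to 18 mm, 7 mm above the foot. Trough for the post: y 4 to 14 mm, open upwards.
- tin: Steel paint tin, paper label, 84 mm across, 100 mm high, 1.1 kg; origin at the centre of its underside. A strap over its lid bears the cross post: a level bar 7 mm thick along the tin's y axis, between cheeks 38 mm apart, underside 126 mm above the origin. The strap was set by hand: the post lies up to 13 mm off the tin's axis along x, unmeasured. The hook comes from -x.
- cup: White plastic cup, 76 mm across, 95 mm high, empty; origin at the centre of its underside. To be left alone.
- mouse: Black computer mouse, about 75 x 62 x 31 mm; origin under its centre. To be left alone.
- chips: Fan of colour chips, about 150 x 90 x 26 mm, lying on the bench; origin under its centre. To be left alone.
- cradle: Fixed dark steel cup, 94 mm across, 62 mm deep, on the stand's base plate (150 x 260 x 6 mm), in which the tin stands snugly; origin under its centre. The tin lifts when the hook pulls up with about 10 N; the hook may load the post with 14 N at most in any direction: feel for it with a few newtons.
There are look-alikes about, which are no part of the job. What is shaped like the tin but purple is not meant.

How it is judged:
By the outcome, as a careful person would: the job done as asked, in the order asked, and still so for the second after the job is handed in, with the robot touching nothing.
It also fails if it takes over 54 s, if anything falls off the work surface, if the arm or the gripper's body presses on something with over 40 N, if the wrist force passes 120 N, or if a joint passes its speed limit or range.

ROBOT

A 6-joint arm with a two-finger parallel gripper is mounted at the origin on the work surface. World frame = base frame: x ahead of the robot, y to its left, z up, the work surface at z = 0. Lengths are in m, angles in rad, forces in N, time in s.
With the tool pointing down it reaches from about 0.25 to 0.775 m from the base axis. Payload 8.9 kg.
Tool frame: the origin (TCP) lies between the finger pads; the fingertips stand 17 mm ahead of it and the grasp point (between the pads) lies 2 mm behind it; z points along the fingers, y is the line along which they close (so a half turn about z gives the same grasp; the last joint's range is limited). The gripper opens to 85 mm and grips with 20 to 120 N. Pads are 22 mm wide; open, the fingers measure 114 mm over their backs; the gripper's body (76 mm by 85 mm) begins 54 mm behind the grasp point. The pads swing forward as they close: fully open they stand 13 mm farther back than shut.
Start: joints at [-1.404, 0.291, -0.153, 1.127, 0, 1.431], TCP at [0.158, -0.501, 0.248] pointing down, gripper open.
Joint ranges: [-2.52, 2.52], [-0.91, 1.74], [-1.3, 1.37], [-1.96, 2.02], [-1.52, 1.47], [-3.14, 3.14]. Speed limits (rad/s): [2.22, 2.22, 2.79, 3.14, 3.14, 3.14].

INTERFACE

Orientations are given as a unit quaternion [x, y, z, w].
In Python, from plant import manip, imaging gives the robot as it stands.
- The arm moves only by the tool carry_out, never from a script. Its argument "moves" is one flat list of numbers, 4 for each row, row after row: the shift along the tool's x, y, z in cm, then the turn about the tool's z in degrees. In form: [x, y, z, twist, x, y, z, twist, ...]. A call has 1 to 10 rows; each row is the pose to reach, as a shift and turn from the pose commanded when the call began, along the tool's axes at that moment; what a row does not reach only later rows make up. A row lasts 1/12 s, in which the tool goes at most 41.7 mm and 7.16 degrees, less where a joint would pass 70% of its speed; a pose out of reach is approached as far as the arm can. A call with a gripper value outside its range is refused whole. "claw" is the opening, from 0 (shut) to 1 (fully open), set as the call begins (left out, the last holds). The fingers move at their own pace and stop on an object; "newtons" is the grip in N (left out, the last holds). Time passes only in rows, so rows that repeat a pose let the fingers close. It gives the time, the measured TCP pose, the force, the opening and the grip force at its end, in the units of the state.
- manip.get_state(): the state, without advancing time (a new reading comes with each control period).
- imaging.grab_frame(name): name is "scene" or "side" or "wrist"; returns a dict with "pixels" (480x640x3 uint8, red, green, blue), "range_z" (480x640 float32, m along the optical axis (not along the pixel's ray), 0 where there is no reading), "mtx" (3x3 intrinsics, pixels), "R" (3x3) and "t" (3): a world point X has camera coordinates R X + t. Camera axes: x right, y down, z forward; pixel columns grow to the right and rows downward; lengths in m; the calibration is good to about 2 mm. A picture is of the moment at which its call begins.
- manip.sign_off(): hands the job in; it is judged then, once.
Trained networks look in a picture, given as the dict that the camera call returned (one of the last four; its "shot" number tells which), for a name from the list of things; names that differ only in an ending like _2 or _b are one class to them, and where a whole thing is asked for, a point or a joint stands for the part that bears it (a point fixed in the world has none). Each returns a list of dicts, best first, with "score" (0 to 1); they miss things now and then, are a little off and sometimes report something else, mostly with a low value. They report only what shows in the picture. A call takes as long as a camera call. They do not tell look-alikes from the thing itself.
- imaging.find_in(picture, label): "location" ([column, row] in pixels, amid what is visible of it).
- imaging.masks_of(picture, label): "pixels" (480x640 bool, what is visible of it) and "location" ([column, row] in pixels, amid what is visible of it).
The state is a dict: "clock": time; "joint_positions": joint angles; "joint_velocities": joint speeds; "joint_torque": joint torques, N m; "tool_pos": TCP position; "orientation": TCP orientation; "force": force on the tool from outside, world axes, zero at the start; "wrist_torque": the same for the moment, N m; "finger_gap": opening from 0.0 (shut) to 1.0 (fully open); "gripper_force": force on a finger pad.
Only numpy, scipy, OpenCV 4.12 (cv2) and the standard library are available. Lean on these libraries where they do the work, as an engineer would, in place of code of your own. Each camera call takes 0.05 s, during which the arm holds its last target. There are 200 camera calls.

## Working session

There is one attempt and no reset: what is moved stays moved. The work goes in short steps, Python scripts to look and compute and a tool call to move; the robot and the scene stay as the last step left them, time stands still between calls to the robot, and variables do not carry over. Pictures are saved under pics/ and viewed, at most 10 in all, crops included, and the job is handed in when it is done.

Besides the shell and the picture viewer there is one more tool, called as name(argument=value, ...) on one line, values as JSON. carry_out: Moves the arm, as the interface text tells. Its arguments: {"type":"object","properties":{"moves":{"type":"array"},"claw":{"type":"number"},"newtons":{"type":"number"}},"required":["moves"]}

```bash
mkdir -p pics; cat > h.py <<'E'
import numpy as np, cv2
from plant import manip, imaging
def world(p,u,v,z=None):
    K=p["mtx"]; d=p["range_z"][int(v),int(u)] if z is None else z
    c=np.array([(u-K[0,2])*d/K[0,0],(v-K[1,2])*d/K[1,1],d]); return p["R"].T@(c-p["t"])
def cloud(p):
    K=p["mtx"]; d=p["range_z"]; v,u=np.mgrid[:480,:640]
    c=np.stack([(u-K[0,2])*d/K[0,0],(v-K[1,2])*d/K[1,1],d],-1)
    return (c-p["t"])@p["R"]
def save(p,n): cv2.imwrite("pics/"+n,p["pixels"][...,::-1])
E
python3 - <<'E'
from h import *
s=manip.get_state(); print(s)
ims=[]
for n in("scene","side"):
    p=imaging.grab_frame(n); ims.append(p["pixels"]); save(p,n+"0.png"); C=cloud(p)
    print(n,"cam",-p["R"].T@p["t"], p["R"][2])
    for l in("hinge","knob","hook","tin","cradle","cup","mouse","chips"):
        for m in imaging.masks_of(p,l)[:3]:
            k=m["pixels"]&(p["range_z"]>0)
            if k.sum(): print(l,round(m["score"],2),np.round(m["location"]),k.sum(),np.round(np.median(C[k],0),3),C[k].min(0).round(3),C[k].max(0).round(3))
E
```

```text
{'clock': 0.0, 'joint_positions': array([-1.40431015e+00,  2.91277574e-01, -1.54112280e-01,  1.12671362e+00,
        1.18793187e-05,  1.43147471e+00]), 'joint_velocities': array([-0.00014172, -0.00056471, -0.00017156, -0.00040139, -0.00182378,
        0.00060077]), 'joint_torque': array([-2.76238716e-03, -5.37144828e+01,  3.31371617e+01,  1.59728952e-02,
       -4.28005214e-04,  4.57034560e-06]), 'tool_pos': array([ 0.15798534, -0.50023041,  0.24773895]), 'orientation': array([ 9.88332746e-01,  1.52308752e-01, -2.93762595e-06, -6.53593373e-04]), 'force': array([-0.61956989, -0.28546273,  0.31538034]), 'wrist_torque': array([-0.02794597, -0.02345213,  0.01672921]), 'gripper_force': 0.0, 'finger_gap': 1.0016939022302767}
scene cam [ 1.19693373 -0.89005111  1.03630155] [-0.45098149  0.64238207 -0.61964585]
hinge 0.66 [301. 218.] 918 [ 0.514 -0.015  0.18 ] [ 0.308 -0.074 -0.004] [0.576 0.265 0.24 ]
knob 0.62 [279. 212.] 226 [ 0.492 -0.063  0.227] [ 0.314 -0.074 -0.001] [0.506 0.137 0.24 ]
tin 0.89 [265. 331.] 2223 [ 0.602 -0.259  0.089] [ 0.502 -0.283 -0.004] [ 0.63  -0.127  0.139]
tin 0
[... 959 characters left out ...]
] [ 0.502 -0.213 -0.004] [0.671 0.019 0.182]
tin 0.57 [308. 195.] 1222 [ 0.705 -0.102  0.088] [ 0.676 -0.246 -0.003] [ 0.831 -0.077  0.139]
tin 0.56 [376. 195.] 1128 [ 0.569 -0.221  0.096] [ 0.474 -0.39  -0.005] [ 0.689 -0.054  0.235]
cradle 0.68 [343. 251.] 490 [ 0.533 -0.041  0.04 ] [ 0.514 -0.093  0.004] [ 0.588 -0.029  0.071]
cup 0.85 [256. 370.] 1420 [0.482 0.33  0.055] [ 0.432  0.275 -0.002] [0.508 0.372 0.099]
mouse 0.66 [426. 215.] 470 [ 0.442 -0.3    0.018] [ 0.409 -0.358 -0.005] [ 0.486 -0.277  0.035]
chips 0.67 [194. 319.] 1798 [0.7   0.335 0.021] [ 0.618  0.259 -0.003] [0.761 0.387 0.031]
chips 0.24 [336. 230.] 945 [ 0.523 -0.011  0.179] [ 0.473 -0.206 -0.004] [0.685 0.075 0.239]
```

```bash
python3 - <<'E'
from h import *
a=cv2.imread("pics/scene0.png")[160:400,180:420]; b=cv2.imread("pics/side0.png")[140:340,260:460]
cv2.imwrite("pics/a.png",np.hstack([cv2.resize(a,(400,400),interpolation=2),cv2.resize(b,(400,400),interpolation=2)]))
p=imaging.grab_frame("scene");q=imaging.grab_frame("side")
for n,p in(("scene",p),("side",q)):
    C=cloud(p).reshape(-1,3); ok=p["range_z"].ravel()>0
    r=(C[:,0]>.42)&(C[:,0]<.64)&(C[:,1]>-.17)&(C[:,1]<.1)&ok
    for nm,lo,hi in(("knobtop",.232,.242),("cap",.190,.199),("arm",.174,.184),("post/strap",.125,.165)):
        k=r&(C[:,2]>lo)&(C[:,2]<hi); X=C[k]
        if len(X):
            (c,rad)=cv2.minEnclosingCircle(X[:,:2].astype(np.float32))
            print(n,nm,k.sum(),X.mean(0).round(4),X.min(0).round(3),X.max(0).round(3),np.round(c,4),round(rad,4))
E
```

```text
scene knobtop 84 [ 0.4893 -0.0601  0.2361] [ 0.475 -0.076  0.232] [ 0.504 -0.046  0.24 ] [ 0.4879 -0.0602] 0.0173
scene cap 56 [0.5461 0.0324 0.1931] [ 0.486 -0.063  0.19 ] [0.574 0.067 0.199] [0.5229 0.0008] 0.0724
scene arm 323 [ 0.5237 -0.007   0.1789] [ 0.478 -0.07   0.174] [0.575 0.076 0.184] [0.5215 0.0029] 0.0805
scene post/strap 317 [ 0.5511 -0.0254  0.1433] [ 0.479 -0.107  0.125] [0.574 0.064 0.165] [ 0.5543 -0.0212] 0.0864
side knobtop 97 [ 0.4863 -0.0561  0.2355] [ 0.473 -0.071  0.233] [ 0.5   -0.043  0.238] [ 0.487  -0.0576] 0.015
side cap 48 [0.5428 0.0373 0.1932] [ 0.483 -0.056  0.19 ] [0.569 0.067 0.199] [0.5232 0.0056] 0.0729
side arm 325 [ 0.5172 -0.001   0.1784] [ 0.477 -0.067  0.174] [0.572 0.074 0.184] [0.5212 0.0032] 0.0791
side post/strap 211 [ 0.5457 -0.0097  0.1426] [ 0.478 -0.103  0.125] [0.568 0.073 0.165] [ 0.5546 -0.0153] 0.088
```

View pics/a.png

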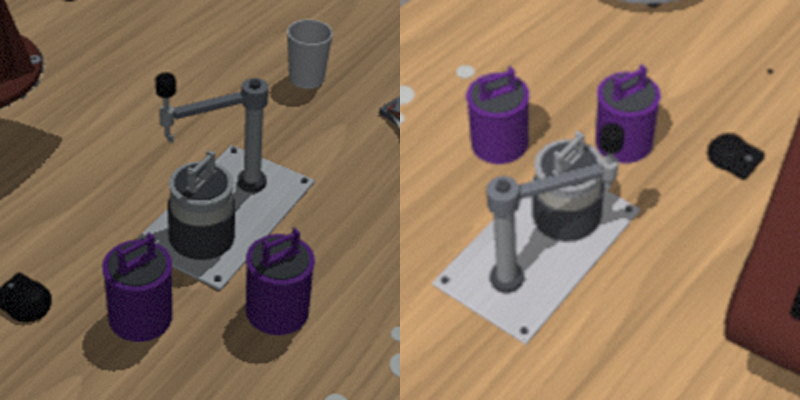

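The crop shows the black knob on its plunger at the arm's end (scene pixel about (279,212)). The real tin is in its cradle at about (303,278), with two purple look-alikes in front. I'm setting out for above the knob, yawing so that tool y points along the swing.

carry_out(moves=[3.2, -2.3, -0.7, -4, 6.4, -4.6, -1.4, -8, 9.6, -6.9, -2.1, -12, 12.8, -9.2, -2.8, -16, 16, -11.5, -3.5, -20, 19.2, -13.8, -4.2, -24, 22.4, -16.1, -4.9, -28, 25.6, -18.4, -5.6, -32, 28.8, -20.7, -6.3, -36, 32, -23, -7, -41], claw=1, newtons=40)

```text
clock: 1.83
tool_pos: [0.3947, -0.1832, 0.3189]
orientation: [0.872, 0.49, 0.0, 0.0]
force: [1.2, -0.1, -0.8]
finger_gap: 0.996
gripper_force: 0.0
```

```bash
cat >> h.py <<'E'
from scipy.spatial.transform import Rotation as Ro
def T():
    s=manip.get_state(); return s["tool_pos"],Ro.from_quat(s["orientation"]).as_matrix(),s
def rel(w):
    t,R,s=T(); return R.T@(np.array(w)-t)*100
def yaw():
    R=T()[1]; return np.degrees(np.arctan2(R[1,0],R[0,0]))
E
python3 - <<'E'
from h import *
t,R,s=T(); print(t,yaw(),s["force"],rel([.487,-.059,.29]))
E
```

```text
[ 0.39473146 -0.18320548  0.31894327] 58.69587044621168 [ 1.16749479 -0.10818703 -0.81040669] [15.40666561  1.42797042  2.89439455]
```

carry_out(moves=[3.8, 0.4, 0, 0, 7.6, 0.7, 0, 0, 11.5, 1, 0, 0, 15.4, 1.4, 0, 0, 15.4, 1.4, 0, 0, 15.4, 1.4, 0, 0])

```text
clock: 2.33
tool_pos: [0.487, -0.0593, 0.318]
orientation: [0.871, 0.49, -0.0, -0.0]
force: [-0.1, -0.7, -0.1]
finger_gap: 0.999
gripper_force: 0.0
```

```bash
python3 - <<'E'
from h import *
t,R,s=T(); print(t,yaw(),s["force"])
p=imaging.grab_frame("wrist"); save(p,"w1.png"); C=cloud(p); print("cam",-p["R"].T@p["t"])
for l in("knob","hinge","tin"):
    for m in imaging.masks_of(p,l)[:2]:
        k=m["pixels"]&(p["range_z"]>0); print(l,round(m["score"],2),np.round(m["location"]),k.sum(),np.round(np.median(C[k],0),4))
ok=p["range_z"]>0
for nm,lo,hi in(("knob",.230,.242),("cap",.189,.199)):
    k=ok&(C[...,2]>lo)&(C[...,2]<hi)&(C[...,0]>.42)&(C[...,0]<.6); X=C[k]
    if len(X):
        c,r=cv2.minEnclosingCircle(X[:,:2].astype(np.float32)); print(nm,len(X),X.mean(0).round(4),np.median(X,0).round(4),np.round(c,4),r)
E
```

```text
[ 0.48697959 -0.05931638  0.31802313] 58.741445638385514 [-0.08260036 -0.65197589 -0.10596644]
cam [0.52485987 0.00253573 0.44271479]
knob 0.92 [312. 254.] 2099 [ 0.4898 -0.0552  0.2348]
hinge 0.77 [312. 113.] 8920 [0.5296 0.0122 0.1866]
tin 0.88 [563. 136.] 11800 [ 0.7093 -0.1118  0.0977]
tin 0.81 [397. 187.] 7733 [ 0.5603 -0.0734  0.1087]
knob 1742 [ 0.4884 -0.0562  0.2348] [ 0.4884 -0.0561  0.235 ] [ 0.488  -0.0568] 0.014031793922185898
cap 664 [0.5542 0.054  0.1929] [0.5541 0.054  0.193 ] [0.5534 0.0533] 0.016426123678684235
```

View pics/w1.png

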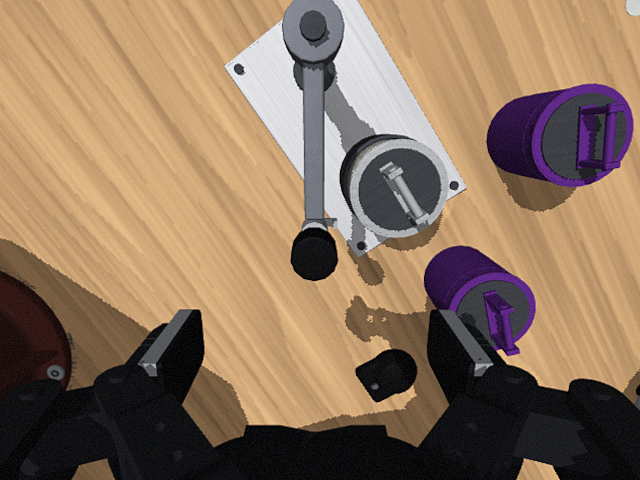

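The wrist view shows the knob at (313,253), the hub cap at (313,28) and the tin's post running from about (390,172) to (424,222). I'm descending around the knob and measuring the post line.

carry_out(moves=[0.3, 0, 2, 0, 0.3, 0, 4, 0, 0.3, 0, 6, 0, 0.3, 0, 8, 0, 0.3, 0, 9.1, 0, 0.3, 0, 9.1, 0, 0.3, 0, 9.1, 0])

```text
clock: 3.12
tool_pos: [0.4873, -0.0593, 0.2275]
orientation: [0.873, 0.488, -0.0, -0.0]
force: [0.5, -0.1, 0.8]
finger_gap: 0.999
gripper_force: 0.0
```

```bash
python3 - <<'E'
from h import *
t,R,s=T(); print(t,yaw(),s["force"],s["finger_gap"])
H=np.array([.554,.0535]); P=np.array([.488,-.0567])
for n in("wrist","scene"):
    p=imaging.grab_frame(n); save(p,n+"2.png"); C=cloud(p)
    k=(p["range_z"]>0)&(np.hypot(C[...,0]-.565,C[...,1]+.08)<.045)&(C[...,2]>.118)&(C[...,2]<.17)
    X=C[k]; print(n,len(X),np.histogram(X[:,2],bins=np.arange(.118,.17,.004))[0])
    if n=="scene" : np.save("pts.npy",X)
    k2=(X[:,2]>.136); Y=X[k2]
    if len(Y)>5:
        m=Y.mean(0); u,sv,vt=np.linalg.svd(Y[:,:2]-m[:2]); print("mean",m,"dir",np.degrees(np.arctan2(*vt[0][::-1])),sv/np.sqrt(len(Y)))
E
```

```text
[ 0.48732366 -0.0593042   0.22745745] 58.41402527209704 [ 0.48577039 -0.14696185  0.83427945] 0.9991641541720596
wrist 1645 [ 67  59  49  50  64 694 646  16   0   0   0   0   0]
mean [ 0.56208566 -0.07625882  0.1421518 ] dir -87.46661978385033 [0.01656963 0.002743  ]
scene 156 [15 15 14 12 15 32 40 12  1  0  0  0  0]
mean [ 0.56377209 -0.08024772  0.14268718] dir -86.48277138440592 [0.01775061 0.00332956]
```

View pics/wrist2.png

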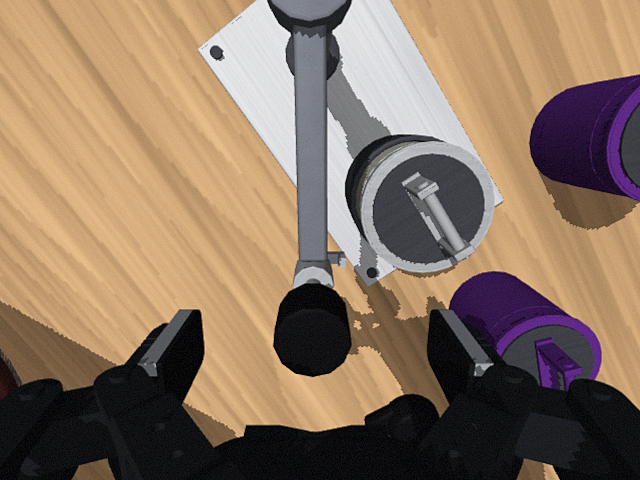

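The wrist view shows the knob at (312,330), centred between the open pads, and the post on the tin at about (440,215). I'm closing on the knob.

carry_out(moves=[0, 0, 0, 0, 0, 0, 0, 0, 0, 0, 0, 0, 0, 0, 0, 0, 0, 0, 0, 0, 0, 0, 0, 0, 0, 0, 0, 0, 0, 0, 0, 0, 0, 0, 0, 0, 0, 0, 0, 0], claw=0, newtons=35)

```text
clock: 4.05
tool_pos: [0.488, -0.0584, 0.2274]
orientation: [0.872, 0.489, 0.0, 0.0]
force: [0.1, -0.1, 3.6]
finger_gap: 0.315
gripper_force: 35.4
```

```bash
python3 - <<'E'
from h import *
p=imaging.grab_frame("side");save(p,"side3.png"); C=cloud(p)
for i in range(3):
    t,R,s=T(); print(t.round(4),yaw(),s["force"].round(2),s["finger_gap"],s["gripper_force"]); q=imaging.grab_frame("wrist")
C=cloud(q); X=C[(q["range_z"]>0)&(C[...,2]>.189)&(C[...,2]<.198)&(abs(C[...,0]-.554)<.03)&(abs(C[...,1]-.054)<.03)]
print(len(X),X.mean(0) if len(X) else 0)
k=(q["range_z"]>0)&(C[...,2]>.174)&(C[...,2]<.185)&(C[...,0]>.47)&(C[...,0]<.56)&(C[...,1]<.035)&(C[...,1]>-.03);X=C[k]
m=X.mean(0);v=np.linalg.svd(X[:,:2]-m[:2])[2][0];print("arm dir",np.degrees(np.arctan2(v[1],v[0])),m)
save(q,"wrist3.png")
E
```

```text
[ 0.488  -0.0584  0.2274] 58.52289155376261 [-0.51  0.06  3.71] 0.31466219852958377 35.45385181903839
[ 0.488  -0.0584  0.2274] 58.52311184928851 [-0.38  0.61  3.37] 0.31282190597965454 35.465882420539856
[ 0.488  -0.0584  0.2274] 58.522066436557985 [-0.03  0.64  3.55] 0.31371730326705777 35.474528074264526
6 [0.54650299 0.04284542 0.18921025]
arm dir -121.49894617192389 [0.52542356 0.00461355 0.17794703]
```

carry_out(moves=[0, 0, 0.2, 0, 0, 0, 0.4, 0, 0, 0, 0.6, 0, 0, 0, 0.8, 0, 0, 0, 1.0, 0, 0, 0, 1.2, 0, 0, 0, 1.4, 0, 0, 0, 1.6, 0, 0, 0, 1.7, 0, 0, 0, 1.7, 0])

```text
clock: 5.08
tool_pos: [0.4881, -0.0585, 0.2104]
orientation: [0.872, 0.489, 0.0, 0.0]
force: [-0.3, 1.1, 8.4]
finger_gap: 0.313
gripper_force: 36.1
```

carry_out(moves=[0, 0.23, 1.8, -1, 0.03, 0.68, 1.8, -3, 0.07, 1.13, 1.8, -5, 0.12, 1.58, 1.8, -7, 0.18, 2.03, 1.8, -9, 0.26, 2.48, 1.8, -11, 0.36, 2.92, 1.8, -13, 0.44, 3.25, 1.8, -14.5, 0.48, 3.36, 1.8, -15, 0.48, 3.36, 1.8, -15])

```text
clock: 5.92
tool_pos: [0.5215, -0.0717, 0.1939]
orientation: [0.801, 0.599, 0.002, 0.001]
force: [3.7, 3.8, 16.8]
finger_gap: 0.314
gripper_force: 48.1
```

```bash
python3 - <<'E'
from h import *
t,R,s=T(); print(t,yaw(),"tool force",(R.T@s["force"]).round(2),"moment",(R.T@s["wrist_torque"]).round(2), s["gripper_force"],s["finger_gap"])
p=imaging.grab_frame("wrist"); save(p,"w4.png"); C=cloud(p)
k=(p["range_z"]>0)&(C[...,2]>.138)&(np.hypot(C[...,0]-.563,C[...,1]+.078)<.04); print(k.sum(),C[k].mean(0))
Y=C[k]; 
for y in np.arange(-.11,-.045,.006):
    a=Y[abs(Y[:,1]-y)<.003]; 
    if len(a): print(round(y,3),len(a),a.min(0).round(4),a.max(0).round(4))
E
```

```text
[ 0.52149105 -0.0716595   0.19391867] 73.56351996122586 tool force [  4.67   2.55 -16.83] moment [-0.1   0.95  0.34] 48.119489550590515 0.3139906661195878
34107 [ 0.55261837 -0.07152896  0.23558422]
-0.104 21 [ 0.5577 -0.1036  0.141 ] [ 0.5667 -0.101   0.1449]
-0.098 340 [ 0.5558 -0.1009  0.138 ] [ 0.5694 -0.095   0.2421]
-0.092 2354 [ 0.5504 -0.095   0.1385] [ 0.5668 -0.089   0.2487]
-0.086 1661 [ 0.5234 -0.089   0.1384] [ 0.5676 -0.083   0.2555]
-0.08 3304 [ 0.523  -0.083   0.1383] [ 0.5842 -0.077   0.2641]
-0.074 11215 [ 0.5231 -0.077   0.1387] [ 0.5833 -0.071   0.2657]
-0.068 4498 [ 0.5239 -0.071   0.1381] [ 0.5656 -0.065   0.264 ]
-0.062 8267 [ 0.5254 -0.065   0.1384] [ 0.5652 -0.059   0.2707]
-0.056 2358 [ 0.5279 -0.059   0.1382] [ 0.5676 -0.053   0.2722]
-0.05 89 [ 0.5322 -0.053   0.1381] [ 0.5648 -0.05    0.1785]
```

View pics/w4.png

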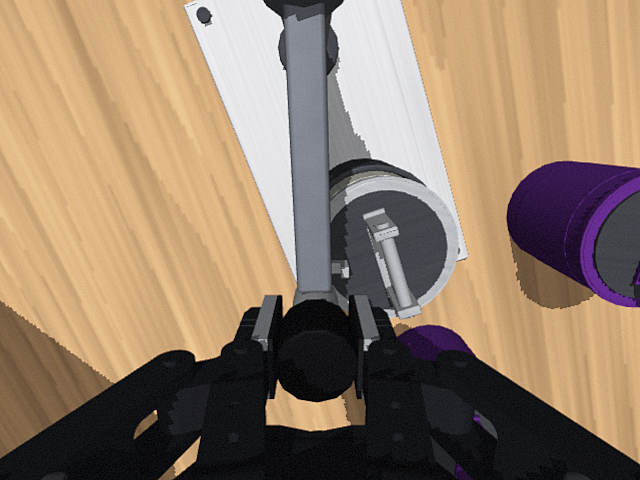

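The z values carried over by mistake, so the tool pressed the plunger to its stop (16.8 N) and slid about 13 mm down the knob. The picture shows the knob still held at (318,350), with the hook tip at (342,268) short of the post at (395,260). I'm easing back up a few mm.

carry_out(moves=[0.03, 0, -0.1, 0, 0.06, 0, -0.2, 0, 0.1, 0, -0.3, 0, 0.1, 0, -0.4, 0, 0.1, 0, -0.4, 0, 0.1, 0, -0.4, 0])

```text
clock: 6.47
tool_pos: [0.5209, -0.0714, 0.1972]
orientation: [0.801, 0.598, 0.001, 0.001]
force: [3.5, -1.1, 9.6]
finger_gap: 0.318
gripper_force: 47.4
```

```bash
python3 - <<'E'
from h import *
t,R,s=T(); print(t,yaw(),"tool force",(R.T@s["force"]).round(2),"moment",(R.T@s["wrist_torque"]).round(2), s["gripper_force"])
p=imaging.grab_frame("wrist"); C=cloud(p); v,u=np.mgrid[:480,:640]
k=(p["range_z"]>0)&(C[...,2]<.25)&(C[...,2]>.17)&(np.hypot(C[...,0]-t[0],C[...,1]-t[1])<.013)&(p["pixels"].max(-1)<60)
X=C[k]; print(k.sum(),"knob top",np.percentile(X[:,2],[50,80,90,95]),"centre",cv2.minEnclosingCircle(X[X[:,2]>np.percentile(X[:,2],90)-.004][:,:2].astype(np.float32)))
k=(p["range_z"]>0)&(C[...,2]>.174)&(C[...,2]<.185)&(p["pixels"].min(-1)>70)&(C[...,1]<.035)&(C[...,1]>-.045)&(C[...,0]<.58);X=C[k]
m=X.mean(0);w=np.linalg.svd(X[:,:2]-m[:2],full_matrices=False)[2][0];print(k.sum(),"arm dir",np.degrees(np.arctan2(w[1],w[0])),m)
E
```

```text
[ 0.52091458 -0.07135968  0.19724698] 73.47966201018761 tool force [-0.09  3.67 -9.63] moment [-0.4   0.08  0.41] 47.4449622631073
4452 knob top [0.21628614 0.21674765 0.21697553 0.2171738 ] centre ((0.5209406614303589, -0.07137034833431244), 0.013021355494856834)
8595 arm dir 75.1111923537169 [ 0.53950037 -0.00206279  0.17798084]
```

carry_out(moves=[0.01, 0.23, 0, -2, 0.02, 0.45, 0, -3, 0.04, 0.68, 0, -4, 0.06, 0.91, 0, -5, 0.08, 1.13, 0, -6, 0.11, 1.36, 0, -7, 0.14, 1.58, 0, -8, 0.18, 1.81, 0, -9, 0.18, 1.81, 0, -9])

```text
clock: 7.27
tool_pos: [0.5382, -0.0751, 0.1969]
orientation: [0.752, 0.66, 0.0, 0.001]
force: [-0.8, -2.9, 9.7]
finger_gap: 0.314
gripper_force: 47.6
```

```bash
cat > st.py <<'E'
from h import *
H=np.array([.554,.0535])
f=[];m=[]
for i in range(3):
    p=imaging.grab_frame("wrist"); t,R,s=T(); f.append(R.T@s["force"]); m.append(R.T@s["wrist_torque"])
f=np.mean(f,0);m=np.mean(m,0); d=H-t[:2]
print(t.round(4),"yaw",yaw().round(2),"hingedir",np.degrees(np.arctan2(d[1],d[0])).round(2),np.hypot(*d).round(4),"F",f.round(2),"Mz",m[2].round(2),"contact",(f[1]-m[2]/.13).round(2),"grip",s["gripper_force"])
C=cloud(p)
k=(p["range_z"]>0)&(C[...,2]<.25)&(C[...,2]>.19)&(np.hypot(C[...,0]-t[0],C[...,1]-t[1])<.013)&(p["pixels"].max(-1)<60)
print("knob depth",.236-np.percentile(C[k][:,2],90))
E
python3 st.py; python3 - <<'E'
from h import *
p=imaging.grab_frame("wrist"); cv2.imwrite("pics/w5.png",cv2.resize(p["pixels"][130:370,240:560,::-1],(800,600))); C=cloud(p)
for v in range(180,331,15):
    print(v,[(int(u),*(C[v,u]*1000).round(0).astype(int)) for u in range(310,460,6) if C[v,u,2]>.136 and C[v,u,2]<.16 and C[v,u,0]>.54])
E
```

```text
[ 0.538  -0.0751  0.1969] yaw 82.5 hingedir 82.9 0.1296 F [-2.59  0.5  -9.62] Mz -0.03 contact 0.7 grip 47.54878520965576
knob depth 0.019278942218961564
180 []
195 []
210 []
225 []
240 [(346, np.int64(556), np.int64(-55), np.int64(145)), (352, np.int64(559), np.int64(-56), np.int64(145)), (358, np.int64(562), np.int64(-56), np.int64(144)), (364, np.int64(565), np.int64(-56), np.int64(144)), (370, np.int64(567), np.int64(-56), np.int64(145))]
255 [(358, np.int64(561), np.int64(-64), np.int64(142)), (364, np.int64(564), np.int64(-65), np.int64(142))]
270 [(358, np.int64(560), np.int64(-73), np.int64(140)), (364, np.int64(563), np.int64(-73), np.int64(142))]
285 [(358, np.int64(560), np.int64(-81), np.int64(141)), (364, np.int64(562), np.int64(-80), np.int64(143)), (370, np.int64(566), np.int64(-82), np.int64(141))]
300 [(370, np.int64(565), np.int64(-89), np.int64(142))]
315 []
330 []
```

View pics/w5.png

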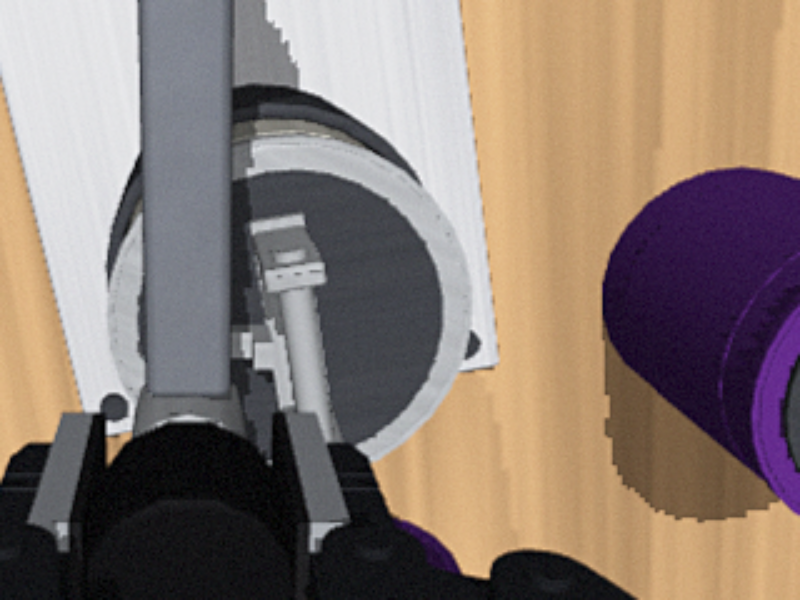

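The hook's lip, at crop pixel (265,350), is just short of the post at (300,330). About 17 mm remain to shank contact, so I'm passing under slowly.

carry_out(moves=[-0.05, 0.11, 0, -0.5, -0.05, 0.23, 0, -1, -0.05, 0.34, 0, -1.5, -0.04, 0.45, 0, -2, -0.04, 0.57, 0, -2.5, -0.03, 0.68, 0, -3, -0.03, 0.79, 0, -3.5, -0.02, 0.91, 0, -4, -0.01, 1.02, 0, -4.5, -0.01, 1.02, 0, -4.5])

```text
clock: 8.3
tool_pos: [0.5481, -0.076, 0.1969]
orientation: [0.725, 0.689, 0.0, 0.001]
force: [0.0, -0.3, 9.7]
finger_gap: 0.314
gripper_force: 47.6
```

```bash
python3 st.py
```

```text
[ 0.548  -0.076   0.1969] yaw 87.01 hingedir 87.37 0.1297 F [-0.25  0.34 -9.91] Mz -0.03 contact 0.59 grip 47.55588412284851
knob depth 0.019293393471248865
```

carry_out(moves=[0, 0.1, 0, -0.4, 0, 0.2, 0, -0.9, 0.01, 0.3, 0, -1.3, 0.01, 0.4, 0, -1.8, 0.01, 0.4, 0, -1.8])

```text
clock: 8.87
tool_pos: [0.5522, -0.0761, 0.1969]
orientation: [0.714, 0.7, 0.0, 0.001]
force: [0.5, -0.4, 10.1]
finger_gap: 0.315
gripper_force: 47.6
```

carry_out(moves=[0, 0.05, 0, -0.2, 0, 0.1, 0, -0.4, 0, 0.1, 0, -0.4])

```text
clock: 9.12
tool_pos: [0.5531, -0.0761, 0.1969]
orientation: [0.712, 0.702, 0.0, 0.001]
force: [0.4, -0.7, 9.3]
finger_gap: 0.315
gripper_force: 47.6
```

```bash
python3 st.py
```

```text
[ 0.553  -0.0762  0.1969] yaw 89.21 hingedir 89.58 0.1297 F [-0.28  0.69 -9.33] Mz 0.0 contact 0.66 grip 47.55525827407837
knob depth 0.019250305432025883
```

carry_out(moves=[0, 0.05, 0, -0.2, 0, 0.1, 0, -0.4, 0, 0.1, 0, -0.4])

```text
clock: 9.52
tool_pos: [0.554, -0.0762, 0.1969]
orientation: [0.709, 0.705, 0.0, 0.001]
force: [-0.1, -0.4, 9.4]
finger_gap: 0.317
gripper_force: 47.6
```

```bash
python3 st.py
```

```text
[ 0.554  -0.0762  0.197 ] yaw 89.61 hingedir 90.0 0.1297 F [-0.33 -0.13 -9.76] Mz -0.0 contact -0.12 grip 47.55122244358063
knob depth 0.019248753505565236
```

carry_out(moves=[0, 0.03, 0, -0.1, 0, 0.06, 0, -0.2, 0, 0.06, 0, -0.2])

```text
clock: 9.92
tool_pos: [0.5546, -0.0762, 0.1969]
orientation: [0.708, 0.706, 0.0, 0.001]
force: [0.4, -0.8, 10.5]
finger_gap: 0.317
gripper_force: 47.6
```

```bash
python3 st.py
```

```text
[ 0.5545 -0.0762  0.1969] yaw 89.81 hingedir 90.22 0.1297 F [-0.77  0.11 -9.43] Mz -0.06 contact 0.59 grip 47.57336497306824
knob depth 0.01927231373137392
```

carry_out(moves=[0, 0.03, 0, -0.1, 0, 0.06, 0, -0.2, 0, 0.06, 0, -0.2])

```text
clock: 10.32
tool_pos: [0.5548, -0.0761, 0.1969]
orientation: [0.707, 0.707, 0.0, 0.001]
force: [-1.3, -0.3, 10.4]
finger_gap: 0.311
gripper_force: 47.6
```

carry_out(moves=[0, 0.03, 0, -0.1, 0, 0.06, 0, -0.2, 0, 0.06, 0, -0.2])

```text
clock: 10.57
tool_pos: [0.5552, -0.0761, 0.1969]
orientation: [0.706, 0.708, -0.0, 0.0]
force: [-3.1, -0.2, 10.9]
finger_gap: 0.314
gripper_force: 47.7
```

```bash
python3 st.py
```

```text
[ 0.5551 -0.0761  0.1968] yaw 90.2 hingedir 90.5 0.1296 F [ -1.46  -2.75 -11.04] Mz 0.05 contact -3.11 grip 47.714733481407166
knob depth 0.019367838230114898
```

Contact found at about 3 N, close to the predicted place. I'm relaxing it slightly, then easing the plunger up.

carry_out(moves=[0, -0.06, 0, 0, 0, -0.06, -0.1, 0, 0, -0.06, -0.2, 0, 0, -0.06, -0.3, 0, 0, -0.06, -0.4, 0, 0, -0.06, -0.5, 0, 0, -0.06, -0.6, 0, 0, -0.06, -0.7, 0, 0, -0.06, -0.8, 0, 0, -0.06, -0.8, 0])

```text
clock: 11.55
tool_pos: [0.5548, -0.0762, 0.2047]
orientation: [0.706, 0.708, 0.0, 0.0]
force: [-1.0, -0.4, 8.2]
finger_gap: 0.312
gripper_force: 47.2
```

```bash
python3 st.py
```

```text
[ 0.5548 -0.0761  0.2046] yaw 90.2 hingedir 90.36 0.1296 F [-0.18 -1.21 -7.75] Mz 0.15 contact -2.33 grip 47.25560903549194
knob depth 0.011573564609767162
```

carry_out(moves=[0, 0, -0.05, 0, 0, 0, -0.1, 0, 0, 0, -0.15, 0, 0, 0, -0.2, 0, 0, 0, -0.25, 0, 0, 0, -0.25, 0])

```text
clock: 12.2
tool_pos: [0.5548, -0.0761, 0.207]
orientation: [0.706, 0.708, 0.0, 0.0]
force: [0.1, -1.1, 6.4]
finger_gap: 0.311
gripper_force: 47.2
```

```bash
python3 st.py
```

```text
[ 0.5548 -0.0761  0.207 ] yaw 90.2 hingedir 90.35 0.1296 F [-0.9   0.07 -6.36] Mz 0.17 contact -1.24 grip 47.17882454395294
knob depth 0.009270652349036707
```

carry_out(moves=[0, 0, -0.05, 0, 0, 0, -0.1, 0, 0, 0, -0.1, 0])

```text
clock: 12.6
tool_pos: [0.5547, -0.0761, 0.208]
orientation: [0.706, 0.708, 0.0, 0.0]
force: [1.2, -1.9, 5.0]
finger_gap: 0.315
gripper_force: 47.2
```

```bash
python3 st.py
```

```text
[ 0.5548 -0.0761  0.208 ] yaw 90.2 hingedir 90.33 0.1296 F [-1.5   0.05 -5.32] Mz 0.21 contact -1.58 grip 47.16041922569275
knob depth 0.008261242557832477
```

carry_out(moves=[0, 0, -0.03, 0, 0, 0, -0.06, 0, 0, 0, -0.06, 0])

```text
clock: 13.0
tool_pos: [0.5547, -0.0761, 0.2082]
orientation: [0.706, 0.708, -0.0, 0.0]
force: [1.8, -2.7, 2.0]
finger_gap: 0.313
gripper_force: 46.9
```

```bash
python3 st.py
```

```text
[ 0.5546 -0.0761  0.2083] yaw 90.21 hingedir 90.28 0.1296 F [-3.19  2.61 -1.24] Mz 0.21 contact 0.96 grip 46.841264963150024
knob depth 0.007998741876753812
```

The spring now bears on the post: the load on the tool has gone from 5.3 N to 1.2 N at depth 0.008. I'm relieving the side load and opening gently.

carry_out(moves=[-0.05, 0.03, -0.01, 0, -0.05, 0.03, -0.01, 0], newtons=20)

```text
clock: 13.32
tool_pos: [0.5547, -0.0761, 0.2083]
orientation: [0.706, 0.709, 0.0, -0.0]
force: [1.4, -1.0, 0.4]
finger_gap: 0.314
gripper_force: 46.8
```

```bash
python3 st.py
```

```text
[ 0.5547 -0.0762  0.2083] yaw 90.23 hingedir 90.29 0.1297 F [-0.64  2.05  0.  ] Mz 0.2 contact 0.53 grip 46.836013197898865
knob depth 0.007908358492600048
```

carry_out(moves=[0, 0, 0, 0, 0, 0, 0, 0, 0, 0, 0, 0, 0, 0, 0, 0, 0, 0, 0, 0, 0, 0, 0, 0], claw=0.45)

```text
clock: 13.97
tool_pos: [0.5547, -0.0763, 0.2085]
orientation: [0.706, 0.708, -0.0, -0.0]
force: [0.4, 0.3, -0.4]
finger_gap: 0.447
gripper_force: 0.0
```

carry_out(moves=[0, 0, 0, 0, 0, 0, 0, 0, 0, 0, 0, 0, 0, 0, 0, 0, 0, 0, 0, 0, 0, 0, 0, 0], claw=0.7)

```text
clock: 14.47
tool_pos: [0.5548, -0.0764, 0.2085]
orientation: [0.706, 0.708, -0.0, -0.0]
force: [-0.5, 0.1, 0.1]
finger_gap: 0.7
gripper_force: 0.0
```

```bash
python3 st.py; python3 - <<'E'
from h import *
p=imaging.grab_frame("wrist"); cv2.imwrite("pics/w6.png",cv2.resize(p["pixels"][100:460,80:560,::-1],(800,600)))
E
```

```text
[ 0.5548 -0.0764  0.2085] yaw 90.22 hingedir 90.36 0.1299 F [-0.56  0.5  -0.15] Mz 0.02 contact 0.38 grip 0.0
knob depth 0.007877531627336232
```

View pics/w6.png

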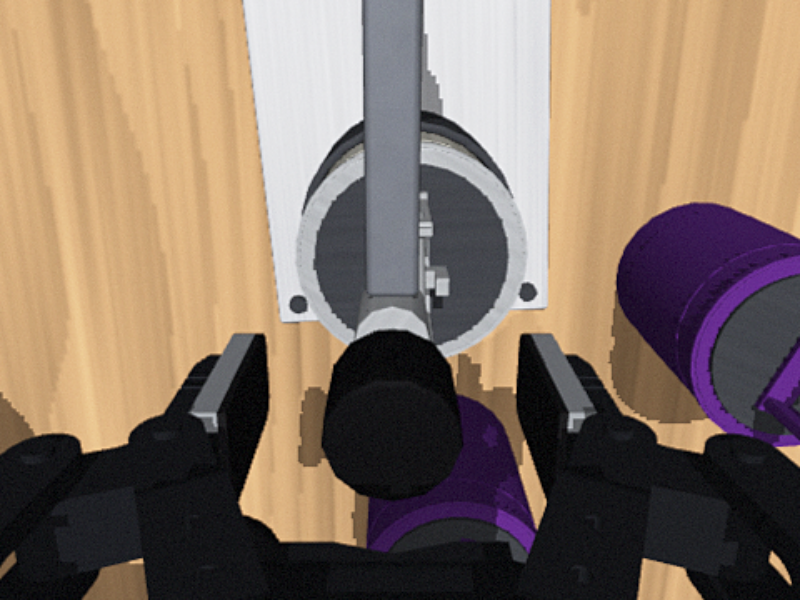

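The fingers are clear of the knob at (392,415). The lip shows beyond the post at (440,280), and the plunger rests at about 0.008. I'm retreating straight up.

carry_out(moves=[0, 0, -1, 0, 0, 0, -3, 0, 0, 0, -5, 0, 0, 0, -7, 0, 0, 0, -9, 0, 0, 0, -10, 0, 0, 0, -10, 0, 0, 0, -10, 0, 0, 0, -10, 0])

```text
clock: 15.42
tool_pos: [0.5543, -0.0762, 0.3074]
orientation: [0.706, 0.708, -0.0, -0.001]
force: [-0.3, -0.0, -0.0]
finger_gap: 0.699
gripper_force: 0.0
```

```bash
python3 - <<'E'
from h import *
p=imaging.grab_frame("wrist"); C=cloud(p)
k=(p["range_z"]>0)&(C[...,2]>.215)&(C[...,2]<.245)&(np.hypot(C[...,0]-.555,C[...,1]+.076)<.03); X=C[k]
print(T()[0],k.sum(),"depth",.236-np.median(X[:,2]),X.mean(0))
print(manip.sign_off())
E
```

```text
[ 0.55425748 -0.07623775  0.30725606] 1907 depth 0.008722673321413327 [ 0.55508473 -0.07361096  0.22664646]
the job is handed in; nothing more can be done
None
```

I handed the job in at about 15 s: the spring holds the post in the hook (plunger resting at about 0.008 m), the shank met the post at about 3 N, and the robot is clear; one slip early in the swing pressed the plunger to its stop (16.8 N), well before the hook reached the post.

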